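Open the screw-top tablet crusher

ROBOT

A 7-joint arm with a two-finger parallel gripper is mounted at the origin on the work surface. World frame = base frame: x ahead of the robot, y to its left, z up, the work surface at z = 0. Lengths are in m, angles in rad, forces in N, time in s.
With the tool pointing down it reaches from about 0.425 to 0.925 m from the base axis. Payload 6.8 kg.
Tool frame: the origin (TCP) lies on the centre line of the jaws, within the pads' length; the fingertips stand 11 mm ahead of it and the grasp point (between the pads) lies 8 mm behind it; z points along the fingers, y is the direction in which the jaws open and shut (so a half turn about z gives the same grasp; the last joint's range is limited). The gripper opens to 85 mm and grips with 20 to 120 N. Pads are 22 mm wide; open, the fingers measure 114 mm over their backs; the gripper's body (76 mm by 85 mm) begins 54 mm behind the grasp point. The pads swing forward as they close: fully open they stand 13 mm farther back than shut.
Start: joints at [1.209, 0.477, 0.022, 1.555, -0.011, 1.109, -0.083], TCP at [0.169, -0.653, 0.242] pointing down, gripper open.
Joint ranges: [-2.96, 2.96], [-0.34, 2.1], [-1.41, 1.46], [0.24, 2.44], [-1.37, 4.51], [0.17, 1.92], [-2.96, 2.96]. Speed limits (rad/s): [2.39, 2.39, 3.14, 3.14, 3.14, 3.14, 3.14].

INTERFACE

Orientations are given as a rotation vector (axis times angle).
In Python, from bench import r gives the robot as it stands.
- The arm moves only by the tool send_rows, never from a script. Its argument "deltas" is a list of rows, each a list of 7 numbers: the opening, from 0 (shut) to 1 (fully open), then the shift along the tool's x, y, z as a fraction of full scale, then the turn, a rotation vector about the tool's x, y, z as a fraction of full scale. In form: [[hand, x, y, z, ax, ay, az], ...]. A call has 1 to 20 rows; each row is the pose to reach, as a shift and turn from the pose commanded when the call began, along the tool's axes at that moment, turning the shorter way round; what a row does not reach only later rows make up. Full scale, the value 1, is 150 mm for a shift and 180 degrees for a turn. A row lasts 1/12 s, in which the tool goes at most 41.7 mm and 7.16 degrees, less where a joint would pass 70% of its speed; a pose out of reach is approached as far as the arm can. A call with a number of a shift or a turn outside -1 to 1 is refused whole. A call with a gripper value outside its range is refused whole. The fingers move at their own pace and stop on an object; "squeeze" is the grip in N (left out, the last holds). Time passes only in rows, so rows that repeat a pose let the fingers close. It gives the time, the measured TCP pose, the force and the opening at its end, in the units of the state.
- r.get_obs(): the state, without advancing time (a new reading comes with each control period).
- r.grab_frame(name): name is "side" or "top" or "wrist"; returns a dict with "pixels" (480x640x3 uint8, red, green, blue), "camera_matrix" (3x3 intrinsics, pixels), "rvec" (rotation vector, rad) and "tvec" (3), from world to camera coordinates, as OpenCV has them. Camera axes: x right, y down, z forward; pixel columns grow to the right and rows downward; lengths in m; the calibration is good to about 2 mm. A picture is of the moment at which its call begins. There is no depth.
- r.hand_in(): hands the job in, once; it reports no verdict.
The state is a dict: "clock": time; "joints": joint angles; "qvel": joint speeds; "tau": joint torques, N m; "tcp_pos": TCP position; "orientation": TCP orientation; "contact_force": force on the tool from outside, world axes, zero at the start; "moment": the same for the moment, N m; "grip_width": finger opening in m.
Only numpy, scipy, OpenCV 4.12 (cv2) and the standard library are available. Lean on these libraries where they do the work, as an engineer would, in place of code of your own. Each camera call takes 0.05 s, during which the arm holds its last target. There are 200 camera calls.

TASK

Open the tablet crusher that stands nearer the robot: turn its screw top anticlockwise (a fingertip can push the T-bar round) until you feel by a light pull that the thread has let go, going no more than half a turn past that point, then lift the top off and stand it upright, mouth down, in the middle of the shallow white dish. Do not force the thread, do not drop the top, and leave the spare crusher and the other things on the table as they are.

Things in the scene. Friction and masses are not known exactly. Their poses are not given: they have to be found in the camera images.
- crusher_a: Tablet crusher a without its top, an upright white plastic cylinder 54 mm across and 18 mm high on a rubber foot 76 mm across, immovable. Looks the same as crusher b; either may be the one near the robot. Round: its yaw tells nothing. Origin: on its vertical axis, at the table. Its neck, 40 mm across, threaded in its upper part, stands from 18 to 85 mm above the table, hidden in the top at first.
- bar_a (a point): Middle of the T-bar of top_a, on the top's axis; x runs along the bar, z up. The bar, 110 mm long, 12 wide, 14 high, sits on a stem 16 mm across and 8 mm high, that on a ribbed aluminium skirt 50 mm across, 75 mm high, open below. Whole height 97 mm; this point is 90 mm above the lower rim, at first about 111 mm above the table. The bar may point any way.
- top_a: Screw top of crusher a, loose, 0.1 to 0.18 kg; origin: centre of its lower rim. Right-hand thread: turned anticlockwise seen from above it climbs 8 mm a turn. Either a short thread that lets go after 1.1 to 1.5 turns or a long one, 2.3 to 2.7; unseen, only a light pull tells: before, it stops after 2 to 3 mm of play, after, it lifts freely. Turns easily (under 5 N at the bar), stays where left.
- crusher_b: Tablet crusher b without its top, an upright white plastic cylinder 54 mm across and 18 mm high on a rubber foot 76 mm across, immovable. Looks the same as crusher a; either may be the one near the robot. Round: its yaw tells nothing. Origin: on its vertical axis, at the table. Its neck, 40 mm across, threaded in its upper part, stands from 18 to 85 mm above the table, hidden in the top at first.
- bar_b (a point): Middle of the T-bar of top_b, on the top's axis; x runs along the bar, z up. The bar, 110 mm long, 12 wide, 14 high, sits on a stem 16 mm across and 8 mm high, that on a ribbed aluminium skirt 50 mm across, 75 mm high, open below. Whole height 97 mm; this point is 90 mm above the lower rim, at first about 111 mm above the table. The bar may point any way.
- top_b: Screw top of crusher b, loose, 0.1 to 0.18 kg; origin: centre of its lower rim. Right-hand thread: turned anticlockwise seen from above it climbs 8 mm a turn. Either a short thread that lets go after 1.1 to 1.5 turns or a long one, 2.3 to 2.7; unseen, only a light pull tells: before, it stops after 2 to 3 mm of play, after, it lifts freely. Turns easily (under 5 N at the bar), stays where left.
- dish: A shallow white ceramic dish, loose, 0.35 kg, 140 mm across its rim and 14 mm high, with a flat floor about 80 mm across and 5 mm above the table. Origin: the centre of its underside.
- mortar: White ceramic mortar, a bowl 104 mm across and 62 mm high. Bystander. Origin: centre of its underside.
- spoon: Aluminium spoon, 150 mm long, lying flat. Bystander. Origin: its underside, x axis along it.
- picker: Silicone-tipped pill picker, a grey stick 126 mm long and 8 mm thick, lying flat. Bystander. Origin: its underside near the middle, x axis along it towards the tip.
- vial: Clear glass vial with black screw cap, 30 mm across, 69 mm high, standing. Bystander. Origin: centre of its underside.
- tube: Yellow flip-top tablet tube, 30 mm across, 90 mm high, standing. Bystander. Origin: centre of its underside.
- pillbox: White weekly pill box with seven clear lids, 50 by 176 mm and 22 mm high. Bystander. Origin: centre of its underside.
Mind the look-alikes: they are no part of the job. Leave any yellow look-alike of the top_b alone. Leave any pink look-alike of the top_a alone.

How it is judged:
By the outcome, as a careful person would: the job done as asked, in the order asked, and still so for the second after the job is handed in, with the robot touching nothing.
It also fails if it takes over 72 s, if anything falls off the work surface, if the arm or the gripper's body presses on something with over 40 N, if the wrist force passes 120 N, or if a joint passes its speed limit or range.

## Working session

There is one attempt and no reset: what is moved stays moved. The work goes in short steps, Python scripts to look and compute and a tool call to move; the robot and the scene stay as the last step left them, time stands still between calls to the robot, and variables do not carry over. Pictures are saved under pics/ and viewed, about 8 in all and at most 12, crops included, and the job is handed in when it is done.

Besides the shell and the picture viewer there is one more tool, called after "Request:" by a JSON object that holds its "op" and its "data", one argument or row to a line. send_rows: Moves the arm, as the interface text tells. Shift numbers are shares of 150 mm and turn numbers shares of 180 degrees, none past 1 either way. Its arguments: {"type":"object","properties":{"deltas":{"type":"array","items":{"type":"array","items":{"type":"number"}}},"squeeze":{"type":"number"}},"required":["deltas"]}

```bash
ls; mkdir -p pics
cat > h.py <<'E'
import numpy as np, cv2
from bench import r
def cam(n):
    f=r.grab_frame(n); return f
def save(f,name,box=None,s=1):
    im=f["pixels"][:,:,::-1]
    if box: im=im[box[1]:box[3],box[0]:box[2]]
    if s!=1: im=cv2.resize(im,None,fx=s,fy=s,interpolation=cv2.INTER_CUBIC)
    cv2.imwrite("pics/"+name,im)
def ray(f,u,v):
    R=cv2.Rodrigues(np.array(f["rvec"],float))[0]; t=np.array(f["tvec"],float).ravel()
    d=R.T@np.linalg.inv(f["camera_matrix"])@np.array([u,v,1.]); return -R.T@t,d
def onz(f,u,v,z):
    c,d=ray(f,u,v); return c+d*(z-c[2])/d[2]
def proj(f,p):
    return cv2.projectPoints(np.array(p,float).reshape(-1,3),np.array(f["rvec"],float),np.array(f["tvec"],float),f["camera_matrix"],None)[0].reshape(-1,2)
E
python3 - <<'E'
from h import *
import pickle
o=r.get_obs(); print({k:np.round(v,3) for k,v in o.items()})
fs={}
for n in("top","side"):
    f=cam(n); save(f,n+"0.png"); fs[n]=f; print(n,ray(f,320,240))
pickle.dump(fs,open("fs.pkl","wb"))
E
```

```text
pics
{'clock': np.float64(0.0), 'joints': array([ 1.209,  0.478,  0.022,  1.556, -0.011,  1.109, -0.083]), 'qvel': array([-0.001, -0.   ,  0.001, -0.001, -0.001,  0.001, -0.   ]), 'tau': array([-0.0000e+00, -5.9645e+01,  1.6080e+00, -2.8120e+01,  1.2000e-02,
        9.0000e-03, -0.0000e+00]), 'tcp_pos': array([ 0.169, -0.653,  0.241]), 'orientation': array([-3.115e+00, -3.970e-01,  1.000e-03]), 'contact_force': array([ 0.091,  0.859, -0.066]), 'moment': array([ 0.033, -0.043, -0.034]), 'grip_width': np.float64(0.085)}
top (array([0.43659192, 0.0514109 , 1.01198373]), array([ 0.10915128, -0.00746106, -0.99422875]))
side (array([ 0.26040645, -0.66800542,  0.65335529]), array([ 0.29422001,  0.75836101, -0.58168872]))
```

View pics/top0.png

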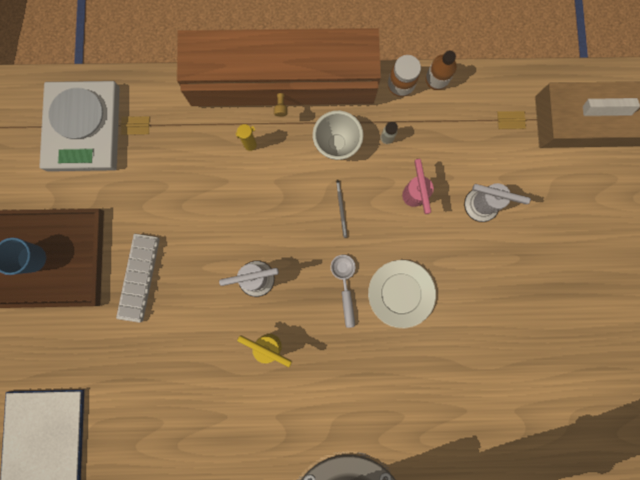

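View pics/side0.png

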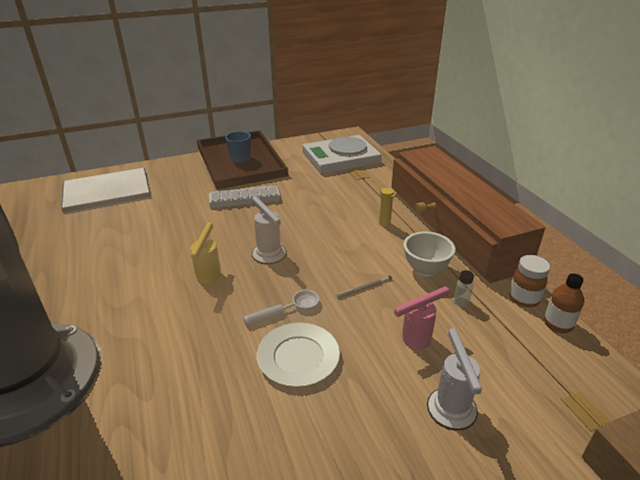

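The top view shows four T-tops: grey at (250,278), grey at (500,194), yellow look-alike at (265,350) and pink look-alike at (422,188). The robot base is at the bottom, around (348,480). The dish is at (402,294). The nearer grey one, at (250,278), looks like the target, so I'll measure distances and take a close crop to confirm.

Run:
```python
from h import *
import pickle
fs=pickle.load(open("fs.pkl","rb")); f=fs["top"]
save(f,"crop.png",(200,230,450,370),3)
for n,u,v in (("barA",249,278),("barfar",501,194),("yellow",265,351)): print(n,onz(f,u,v,.117))
im=f["pixels"]; g=cv2.cvtColor(im,cv2.COLOR_RGB2HSV)
m=((g[:,:,1]<60)&(g[:,:,2]>90)).astype(np.uint8)
cs,_=cv2.findContours(m,cv2.RETR_EXTERNAL,cv2.CHAIN_APPROX_NONE)
for c in cs:
    if cv2.contourArea(c)>150:
        (x,y),(w,h),a=cv2.minAreaRect(c)
        if 180<x<540 and 150<y<340:print(np.round([x,y,w,h,a],1),onz(f,x,y,0.014))
# dish circle & foot
print("base",proj(f,[[0,0,0.1]]))
```

```text
barA [0.46697405 0.1769492  0.117     ]
barfar [ 0.61602108 -0.30099959  0.117     ]
yellow [0.3348217  0.14823141 0.117     ]
[248.4 275.7  52.2  35.4  19. ] [0.47516242 0.1925379  0.014     ]
[402.  293.5  67.2  65.8  45. ] [ 0.43217283 -0.12250354  0.014     ]
[343. 291.  72.  24.  90.] [ 0.43985503 -0.00121349  0.014     ]
[497.5 202.5  37.   65.   90. ] [ 0.61852463 -0.33286476  0.014     ]
base [[351.39631618 542.40262666]]
```

View pics/crop.png

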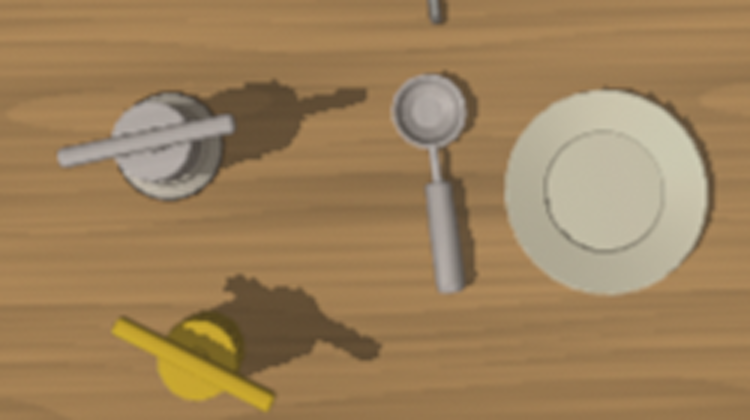

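The crop confirms the plain grey/aluminium top on a foot. Its bar runs from full-frame (220,283) to (278,271), with the middle near (0.469, 0.177), 0.50 m from the base. The other grey one is 0.69 m away. The dish centre is near (0.432, -0.122). I'll move along an arc towards the target.

Request:
{"op": "send_rows", "data": {
  "deltas": [
    [1, 0.967, -0.891, 0, 0, 0, -0.0833],
    [1, 0.967, -0.891, 0, 0, 0, -0.0833],
    [1, 0.967, -0.891, 0, 0, 0, -0.0833],
    [1, 0.967, -0.891, 0, 0, 0, -0.0833],
    [1, 0.967, -0.891, 0, 0, 0, -0.0833],
    [1, 0.967, -0.891, 0, 0, 0, -0.0833]
  ]
}}

```text
clock: 0.6
tcp_pos: [0.2814, -0.4812, 0.2421]
orientation: [-3.031, -0.815, -0.004]
contact_force: [0.8, 1.1, 0.7]
grip_width: 0.0859
```

Request:
{"op": "send_rows", "data": {
  "deltas": [
    [1, 0.955, -0.4, 0, 0, 0, -0.0889],
    [1, 0.955, -0.4, 0, 0, 0, -0.0889],
    [1, 0.955, -0.4, 0, 0, 0, -0.0889],
    [1, 0.955, -0.4, 0, 0, 0, -0.0889],
    [1, 0.955, -0.4, 0, 0, 0, -0.0889]
  ]
}}

```text
clock: 1.02
tcp_pos: [0.3761, -0.3587, 0.2424]
orientation: [-2.889, -1.23, -0.004]
contact_force: [0.4, -0.5, -0.2]
grip_width: 0.0853
```

Request:
{"op": "send_rows", "data": {
  "deltas": [
    [1, 0.985, -0.14, 0, 0, 0, -0.0917],
    [1, 0.985, -0.14, 0, 0, 0, -0.0917],
    [1, 0.985, -0.14, 0, 0, 0, -0.0917],
    [1, 0.985, -0.14, 0, 0, 0, -0.0917]
  ]
}}

```text
clock: 1.35
tcp_pos: [0.4621, -0.2408, 0.2424]
orientation: [-2.687, -1.627, -0.003]
contact_force: [0.7, 0.1, 0.9]
grip_width: 0.0853
```

Request:
{"op": "send_rows", "data": {
  "deltas": [
    [1, 0.985, -0.14, 0, 0, 0, -0.0917],
    [1, 0.985, -0.14, 0, 0, 0, -0.0917],
    [1, 0.985, -0.14, 0, 0, 0, -0.0917],
    [1, 0.985, -0.14, 0, 0, 0, -0.0917]
  ]
}}

```text
clock: 1.68
tcp_pos: [0.5117, -0.0998, 0.2424]
orientation: [-2.425, -1.996, -0.003]
contact_force: [-0.0, 0.3, -0.0]
grip_width: 0.0852
```

Request:
{"op": "send_rows", "data": {
  "deltas": [
    [1, 0.985, -0.14, 0, 0, 0, -0.0917],
    [1, 0.985, -0.14, 0, 0, 0, -0.0917],
    [1, 0.985, -0.14, 0, 0, 0, -0.0917],
    [1, 0.985, -0.14, 0, 0, 0, -0.0917],
    [1, 0.985, -0.14, 0, 0, 0, -0.0917],
    [1, 0.985, -0.14, 0, 0, 0, -0.0917]
  ]
}}

```text
clock: 2.18
tcp_pos: [0.5193, 0.0458, 0.2421]
orientation: [-2.118, -2.32, 0.0]
contact_force: [0.7, -1.0, 0.2]
grip_width: 0.0856
```

Request:
{"op": "send_rows", "data": {
  "deltas": [
    [1, 0.9, -0.24, 0, 0, 0, -0.034],
    [1, 0.9, -0.24, 0, 0, 0, -0.034],
    [1, 0.9, -0.24, 0, 0, 0, -0.034],
    [1, 0.9, -0.24, 0, 0, 0, -0.034],
    [1, 0.9, -0.24, 0, 0, 0, -0.034],
    [1, 0.9, -0.24, 0, 0, 0, -0.034]
  ]
}}

```text
clock: 2.68
tcp_pos: [0.472, 0.1747, 0.2421]
orientation: [1.995, 2.426, -0.001]
contact_force: [0.6, -0.1, -0.0]
grip_width: 0.0852
```

```bash
cat > st.py <<'E'
from h import *
def st(tgt=None):
    o=r.get_obs(); R=cv2.Rodrigues(np.array(o["orientation"]))[0]; p=np.array(o["tcp_pos"])
    print("t",round(float(o["clock"]),2),"p",p.round(4),"yaw_y",round(np.degrees(np.arctan2(R[1,1],R[0,1])),2),"tilt",R[2].round(4),"q",np.round(o["joints"],3),"F",np.round(o["contact_force"],1),"M",np.round(o["moment"],2),"w",round(float(o["grip_width"]),4))
    if tgt is not None: print("shift",(R.T@(np.array(tgt)-p)/.15).round(4))
    return o,R,p
E
python3 - <<'E'
from st import *
import pickle
fs=pickle.load(open("fs.pkl","rb"))
# triangulate bar ends from top & side
P=[]
for (a,b) in (((220.0,282.5),(255,200)),((277.5,271.5),(277,221))):
    c1,d1=ray(fs["top"],*a);c2,d2=ray(fs["side"],*b)
    s=np.linalg.lstsq(np.c_[d1,-d2],c2-c1,rcond=None)[0]; q1,q2=c1+d1*s[0],c2+d2*s[1]; print(q1.round(4),q2.round(4))
e=[onz(fs["top"],*a,.118) for a in((220.0,282.5),(277.7,271.4))]
print(e,np.mean(e,0),np.degrees(np.arctan2(*(e[0]-e[1])[[1,0]])))
print("foot",onz(fs["top"],256.7,278.7,.006))
st((.469,.177,.2))
f=cam("wrist"); save(f,"w1.png"); pickle.dump(f,open("w1.pkl","wb"))
E
```

```text
[0.4601 0.2322 0.1069] [0.461  0.232  0.1069]
[0.4779 0.1246 0.1151] [0.4772 0.1247 0.1151]
[array([0.45981322, 0.22996901, 0.118     ]), array([0.47797368, 0.12394281, 0.118     ])] [0.46889345 0.17695591 0.118     ] 99.71945868354263
foot [0.46896596 0.17660608 0.006     ]
t 2.68 p [0.472  0.1747 0.2421] yaw_y 11.14 tilt [-1.e-03 -4.e-04 -1.e+00] q [ 0.123  0.267 -0.702  1.922  0.202  1.024 -0.473] F [ 0.6 -0.1 -0. ] M [-0.03  0.01  0.03] w 0.0852
shift [ 0.0191 -0.0163  0.2805]
```

View pics/w1.png

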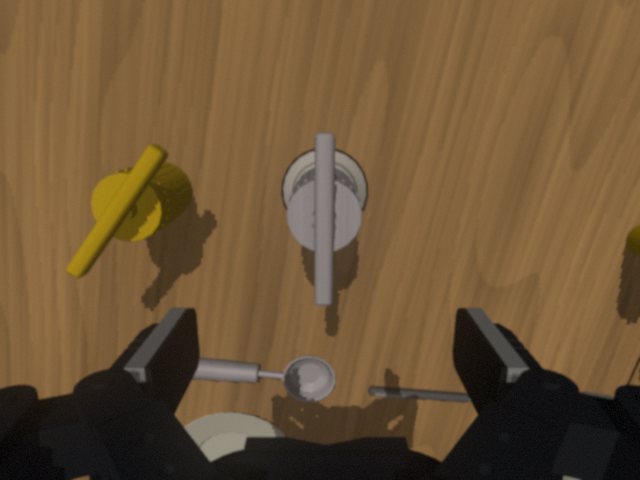

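The wrist view shows the target bar nearly vertical in the picture, ends at about (325,133) and (323.5,304). The yellow look-alike sits to the left at (118,210). The fingers are clear of everything.

Run:
```python
from st import *
import pickle
f=pickle.load(open("w1.pkl","rb"))
im=cv2.cvtColor(f["pixels"],cv2.COLOR_RGB2GRAY)
rows=[]
for v in list(range(140,150,2))+list(range(255,300,3)):
    g=cv2.cvtColor(f["pixels"],cv2.COLOR_RGB2HSV)[v,300:350]
    k=np.where((g[:,1]<50)&(g[:,2]>90))[0]
    if len(k): rows.append((v,300+(k.min()+k.max())/2,len(k)))
print(rows)
a=np.array(rows); a=a[(a[:,2]<25)]; pf=np.polyfit(a[:,0],a[:,1],1)
e=[onz(f,np.polyval(pf,v),v,.118) for v in(132,304)]
print(e,np.mean(e,0),np.degrees(np.arctan2(*(e[0]-e[1])[[1,0]])),np.linalg.norm(e[0]-e[1]))
```

```text
[(140, np.float64(324.5), 18), (142, np.float64(324.5), 18), (144, np.float64(324.5), 18), (146, np.float64(324.5), 18), (148, np.float64(324.0), 19), (255, np.float64(323.0), 17), (258, np.float64(323.0), 17), (261, np.float64(323.0), 17), (264, np.float64(322.5), 18), (267, np.float64(323.0), 17), (270, np.float64(323.0), 17), (273, np.float64(323.0), 17), (276, np.float64(323.0), 17), (279, np.float64(323.0), 17), (282, np.float64(322.5), 18), (285, np.float64(323.0), 17), (288, np.float64(323.0), 17), (291, np.float64(323.0), 17), (294, np.float64(323.0), 17), (297, np.float64(323.0), 17)]
[array([0.45922359, 0.23337237, 0.118     ]), array([0.47881645, 0.12714796, 0.118     ])] [0.46902002 0.18026017 0.118     ] 100.4506265753683 0.10801622937521267
```

Request:
{"op": "send_rows", "data": {
  "deltas": [
    [0.6, 0.022, -0.016, 0.2, 0, 0, 0.2],
    [0.6, 0.022, -0.016, 0.2, 0, 0, 0.2],
    [0.6, 0.022, -0.016, 0.2, 0, 0, 0.2],
    [0.6, 0.022, -0.016, 0.2, 0, 0, 0.2],
    [0.6, 0.022, -0.016, 0.2, 0, 0, 0.2],
    [0.6, 0.022, -0.016, 0.2, 0, 0, 0.2]
  ]
}}

```text
clock: 3.23
tcp_pos: [0.4697, 0.176, 0.212]
orientation: [2.654, 1.68, -0.001]
contact_force: [0.3, -0.6, -0.2]
grip_width: 0.0512
```

```bash
python3 -c "
from st import *
st((.469,.1775,.2))"
```

```text
t 3.23 p [0.4697 0.176  0.212 ] yaw_y -25.33 tilt [-1.2e-03  4.0e-04 -1.0e+00] q [ 0.012  0.28  -0.579  1.964  0.188  0.951 -1.102] F [ 0.3 -0.6 -0.2] M [ 0.02 -0.02  0.02] w 0.0512
shift [ 0.0072 -0.0084  0.08  ]
```

Request:
{"op": "send_rows", "data": {
  "deltas": [
    [0.6, 0.007, -0.008, 0.2, 0, 0, -0.196],
    [0.6, 0.007, -0.008, 0.2, 0, 0, -0.196],
    [0.6, 0.007, -0.008, 0.2, 0, 0, -0.196],
    [0.6, 0.007, -0.008, 0.2, 0, 0, -0.196],
    [0.6, 0.007, -0.008, 0.2, 0, 0, -0.196],
    [0.6, 0.007, -0.008, 0.3, 0, 0, -0.196],
    [0.5, 0.007, -0.008, 0.5, 0, 0, -0.196],
    [0.4, 0.007, -0.008, 0.64, 0, 0, -0.196],
    [0.4, 0.007, -0.008, 0.64, 0, 0, -0.196]
  ]
}}

```text
clock: 3.98
tcp_pos: [0.4663, 0.1768, 0.1126]
orientation: [-2.007, -2.413, 0.01]
contact_force: [-0.2, -0.9, -0.2]
grip_width: 0.0341
```

```bash
python3 -c "
from st import *
st((.469,.1775,.1165))
f=cam('wrist'); save(f,'w2.png')"
```

```text
t 3.98 p [0.4663 0.1768 0.1126] yaw_y 10.49 tilt [-0.002  -0.0068 -1.    ] q [ 0.037  0.444 -0.64   2.046  0.374  0.775 -0.648] F [-0.2 -0.9 -0.2] M [-0.03  0.07 -0.01] w 0.0341
shift [ 0.0012  0.0182 -0.0261]
```

View pics/w2.png

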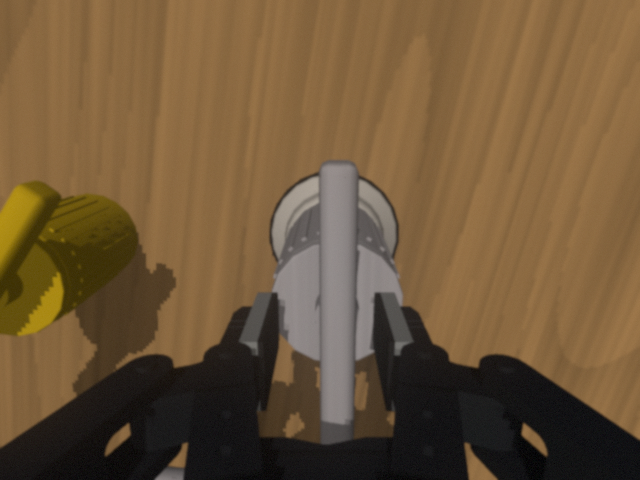

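The bar lies between the pads, about 11 px (3 mm) to the right of the jaw centre, clear of both. I'll let it settle before closing.

Request:
{"op": "send_rows", "data": {
  "deltas": [
    [0.4, 0, 0, 0, 0, 0, 0],
    [0.4, 0, 0, 0, 0, 0, 0],
    [0.4, 0, 0, 0, 0, 0, 0]
  ]
}}

```text
clock: 4.28
tcp_pos: [0.4691, 0.1804, 0.1177]
orientation: [2.009, 2.414, 0.003]
contact_force: [0.1, -0.4, 0.4]
grip_width: 0.0345
```

```bash
python3 -c "
from st import *
st((.469,.1775,.1165))"
```

```text
t 4.28 p [0.4691 0.1804 0.1177] yaw_y 10.46 tilt [ 2.0e-04  2.5e-03 -1.0e+00] q [ 0.037  0.437 -0.644  2.04   0.372  0.777 -0.649] F [ 0.1 -0.4  0.4] M [ 0.   -0.   -0.01] w 0.0345
shift [-0.0189 -0.0041  0.0078]
```

Request:
{"op": "send_rows", "data": {
  "deltas": [
    [0.4, -0.012, -0.002, 0.007, 0, 0, 0],
    [0.2, -0.012, -0.002, 0.007, 0, 0, 0],
    [0, -0.012, -0.002, 0.007, 0, 0, 0],
    [0, -0.012, -0.002, 0.007, 0, 0, 0],
    [0, -0.012, -0.002, 0.007, 0, 0, 0],
    [0, -0.012, -0.002, 0.007, 0, 0, 0]
  ],
  "squeeze": 30
}}

```text
clock: 4.78
tcp_pos: [0.4686, 0.1786, 0.1158]
orientation: [2.009, 2.414, 0.002]
contact_force: [0.3, -1.0, 5.4]
grip_width: 0.0108
```

```bash
python3 -c "
from st import *
st((.469,.1775,.1165))"
```

```text
t 4.78 p [0.4686 0.1786 0.1158] yaw_y 10.45 tilt [ 1.0e-04  1.4e-03 -1.0e+00] q [ 0.039  0.439 -0.643  2.043  0.374  0.773 -0.648] F [ 0.3 -1.   5.4] M [-0.16 -0.19  0.02] w 0.0108
shift [-0.0079  0.0011 -0.0047]
```

Request:
{"op": "send_rows", "data": {
  "deltas": [
    [0, 0, 0, -0.002, 0, 0, -0.0357],
    [0, 0, 0, -0.003, 0, 0, -0.0714],
    [0, 0, 0, -0.004, 0, 0, -0.107],
    [0, 0, 0, -0.005, 0, 0, -0.143],
    [0, 0, 0, -0.006, 0, 0, -0.179],
    [0, 0, 0, -0.007, 0, 0, -0.214],
    [0, 0, 0, -0.008, 0, 0, -0.25],
    [0, 0, 0, -0.009, 0, 0, -0.286],
    [0, 0, 0, -0.01, 0, 0, -0.321],
    [0, 0, 0, -0.011, 0, 0, -0.357],
    [0, 0, 0, -0.012, 0, 0, -0.393],
    [0, 0, 0, -0.013, 0, 0, -0.429],
    [0, 0, 0, -0.014, 0, 0, -0.464],
    [0, 0, 0, -0.015, 0, 0, -0.5]
  ]
}}

```text
clock: 5.95
tcp_pos: [0.469, 0.1784, 0.1179]
orientation: [-0.294, 3.126, 0.0]
contact_force: [1.6, -0.1, 3.1]
grip_width: 0.0107
```

```bash
python3 -c "
from st import *
st()"
```

```text
t 5.95 p [0.469  0.1784 0.1179] yaw_y 100.75 tilt [-1.8e-03 -1.0e-04 -1.0e+00] q [ 0.306  0.564 -1.007  2.026  0.621  0.89   0.714] F [ 1.6 -0.1  3.1] M [-0.21 -0.64 -0.02] w 0.0107
```

Request:
{"op": "send_rows", "data": {
  "deltas": [
    [0, 0, 0, -0.001, 0, 0, -0.0357],
    [0, 0, 0, -0.002, 0, 0, -0.0714],
    [0, 0, 0, -0.003, 0, 0, -0.107],
    [0, 0, 0, -0.004, 0, 0, -0.143],
    [0, 0, 0, -0.005, 0, 0, -0.179],
    [0, 0, 0, -0.006, 0, 0, -0.214],
    [0, 0, 0, -0.007, 0, 0, -0.25],
    [0, 0, 0, -0.008, 0, 0, -0.286],
    [0, 0, 0, -0.009, 0, 0, -0.321],
    [0, 0, 0, -0.01, 0, 0, -0.357],
    [0, 0, 0, -0.011, 0, 0, -0.393],
    [0, 0, 0, -0.012, 0, 0, -0.429],
    [0, 0, 0, -0.0125, 0, 0, -0.464],
    [0, 0, 0, -0.0135, 0, 0, -0.5]
  ]
}}

```text
clock: 7.12
tcp_pos: [0.469, 0.1788, 0.1199]
orientation: [-2.418, 2.002, -0.001]
contact_force: [2.8, 0.1, 3.6]
grip_width: 0.0111
```

```bash
python3 -c "
from st import *
st()"
```

```text
t 7.12 p [0.469  0.1788 0.1199] yaw_y -169.25 tilt [-8.0e-04 -1.9e-03 -1.0e+00] q [ 0.482  0.771 -1.324  2.017  0.868  1.088  2.079] F [2.8 0.1 3.6] M [ 0.07 -0.61 -0.05] w 0.0111
```

Request:
{"op": "send_rows", "data": {
  "deltas": [
    [0.4, 0, 0, 0, 0, 0, 0],
    [0.4, 0, 0, 0, 0, 0, 0],
    [0.4, 0, 0, 0, 0, 0, 0],
    [0.4, 0, 0, -0.14, 0, 0, 0],
    [0.4, 0, 0, -0.14, 0, 0, 0.04],
    [0.4, 0, 0, -0.14, 0, 0, 0.6],
    [0.4, 0, 0, -0.14, 0, 0, 0.6],
    [0.4, 0, 0, -0.14, 0, 0, 0.6],
    [0.4, 0, 0, -0.14, 0, 0, 0.6],
    [0.4, 0, 0, -0.14, 0, 0, 0.6],
    [0.4, 0, 0, -0.14, 0, 0, 0.6],
    [0.4, 0, 0, -0.14, 0, 0, 0.6],
    [0.4, 0, 0, -0.14, 0, 0, 0.6],
    [0.4, 0, 0, -0.14, 0, 0, 0.6],
    [0.4, 0, 0, -0.14, 0, 0, 0.6],
    [0.4, 0, 0, -0.14, 0, 0, 0.6],
    [0.4, 0, 0, -0.14, 0, 0, 0.6],
    [0.4, 0, 0, -0.14, 0, 0, 0.6],
    [0.4, 0, 0, -0.14, 0, 0, 0.6],
    [0.4, 0, 0, -0.14, 0, 0, 0.6]
  ]
}}

```text
clock: 8.78
tcp_pos: [0.4677, 0.1783, 0.1406]
orientation: [0.216, 3.134, -0.001]
contact_force: [-1.6, -0.1, -0.4]
grip_width: 0.0337
```

```bash
python3 -c "
from st import *
st()"
```

```text
t 8.78 p [0.4677 0.1783 0.1406] yaw_y 82.12 tilt [-4.e-04 -8.e-04 -1.e+00] q [ 0.263  0.486 -0.935  2.015  0.506  0.89   0.485] F [-1.6 -0.1 -0.4] M [-0.04 -0.01  0.03] w 0.0337
```

Request:
{"op": "send_rows", "data": {
  "deltas": [
    [0.4, 0, 0, 0, 0, 0, 0.4],
    [0.4, 0, 0, 0, 0, 0, 0.4],
    [0.4, 0, 0, 0, 0, 0, 0.4],
    [0.4, 0, 0, 0, 0, 0, 0.4],
    [0.4, 0, 0, 0, 0, 0, 0.4],
    [0.4, 0, 0, 0, 0, 0, 0.4],
    [0.4, 0, 0, 0, 0, 0, 0.4],
    [0.4, 0, 0, 0, 0, 0, 0.4],
    [0.4, 0, 0, 0, 0, 0, 0.4],
    [0.4, 0, 0, 0, 0, 0, 0.4],
    [0.4, 0, 0, 0, 0, 0, 0.4],
    [0.4, 0, 0, 0.05, 0, 0, 0.4],
    [0.4, 0, 0, 0.1, 0, 0, 0.4],
    [0.4, 0, 0, 0.136, 0, 0, 0.4],
    [0.3, 0, 0, 0.136, 0, 0, 0.4],
    [0, 0, 0, 0.136, 0, 0, 0.4],
    [0, 0, 0, 0.136, 0, 0, 0.4],
    [0, 0, 0, 0.136, 0, 0, 0.4],
    [0, 0, 0, 0.136, 0, 0, 0.4],
    [0, 0, 0, 0.136, 0, 0, 0.4]
  ]
}}

```text
clock: 10.45
tcp_pos: [0.4682, 0.1784, 0.1203]
orientation: [2.01, 2.414, 0.0]
contact_force: [1.4, 0.5, -0.8]
grip_width: 0.0108
```

```bash
python3 -c "
from st import *
st()"
```

```text
t 10.45 p [0.4682 0.1784 0.1203] yaw_y 10.46 tilt [-0.e+00  4.e-04 -1.e+00] q [ 0.032  0.429 -0.634  2.041  0.358  0.78  -0.634] F [ 1.4  0.5 -0.8] M [ 0.01 -0.23  0.04] w 0.0108
```

Request:
{"op": "send_rows", "data": {
  "deltas": [
    [0, 0, 0, -0.001, 0, 0, -0.0357],
    [0, 0, 0, -0.002, 0, 0, -0.0714],
    [0, 0, 0, -0.003, 0, 0, -0.107],
    [0, 0, 0, -0.004, 0, 0, -0.143],
    [0, 0, 0, -0.005, 0, 0, -0.179],
    [0, 0, 0, -0.006, 0, 0, -0.214],
    [0, 0, 0, -0.007, 0, 0, -0.25],
    [0, 0, 0, -0.008, 0, 0, -0.286],
    [0, 0, 0, -0.009, 0, 0, -0.321],
    [0, 0, 0, -0.01, 0, 0, -0.357],
    [0, 0, 0, -0.011, 0, 0, -0.393],
    [0, 0, 0, -0.012, 0, 0, -0.429],
    [0, 0, 0, -0.0125, 0, 0, -0.464],
    [0, 0, 0, -0.0135, 0, 0, -0.5]
  ]
}}

```text
clock: 11.62
tcp_pos: [0.4689, 0.1779, 0.1224]
orientation: [-0.294, 3.126, -0.001]
contact_force: [2.0, -0.9, -1.7]
grip_width: 0.0109
```

Request:
{"op": "send_rows", "data": {
  "deltas": [
    [0, 0, 0, -0.001, 0, 0, -0.0357],
    [0, 0, 0, -0.002, 0, 0, -0.0714],
    [0, 0, 0, -0.003, 0, 0, -0.107],
    [0, 0, 0, -0.004, 0, 0, -0.143],
    [0, 0, 0, -0.005, 0, 0, -0.179],
    [0, 0, 0, -0.006, 0, 0, -0.214],
    [0, 0, 0, -0.007, 0, 0, -0.25],
    [0, 0, 0, -0.008, 0, 0, -0.286],
    [0, 0, 0, -0.009, 0, 0, -0.321],
    [0, 0, 0, -0.01, 0, 0, -0.357],
    [0, 0, 0, -0.011, 0, 0, -0.393],
    [0, 0, 0, -0.012, 0, 0, -0.429],
    [0, 0, 0, -0.0125, 0, 0, -0.464],
    [0, 0, 0, -0.0135, 0, 0, -0.5]
  ]
}}

```text
clock: 12.78
tcp_pos: [0.4693, 0.1784, 0.1245]
orientation: [-2.418, 2.003, -0.002]
contact_force: [2.6, 0.8, -1.4]
grip_width: 0.0111
```

```bash
python3 -c "
from st import *
st()"
```

```text
t 12.78 p [0.4693 0.1784 0.1245] yaw_y -169.27 tilt [-2.0e-04 -2.2e-03 -1.0e+00] q [ 0.483  0.756 -1.32   2.014  0.851  1.085  2.092] F [ 2.6  0.8 -1.4] M [ 0.17 -0.8   0.04] w 0.0111
```

One turn is done and the forces are low. Next is the regrasp and the third half-turn.

Request:
{"op": "send_rows", "data": {
  "deltas": [
    [0.4, 0, 0, 0, 0, 0, 0],
    [0.4, 0, 0, 0, 0, 0, 0],
    [0.4, 0, 0, 0, 0, 0, 0],
    [0.4, 0, 0, -0.14, 0, 0, 0],
    [0.4, 0, 0, -0.14, 0, 0, 0.04],
    [0.4, 0, 0, -0.14, 0, 0, 0.6],
    [0.4, 0, 0, -0.14, 0, 0, 0.6],
    [0.4, 0, 0, -0.14, 0, 0, 0.6],
    [0.4, 0, 0, -0.14, 0, 0, 0.6],
    [0.4, 0, 0, -0.14, 0, 0, 0.6],
    [0.4, 0, 0, -0.14, 0, 0, 0.6],
    [0.4, 0, 0, -0.14, 0, 0, 0.6],
    [0.4, 0, 0, -0.14, 0, 0, 0.6],
    [0.4, 0, 0, -0.14, 0, 0, 0.6],
    [0.4, 0, 0, -0.14, 0, 0, 0.6],
    [0.4, 0, 0, -0.14, 0, 0, 0.6],
    [0.4, 0, 0, -0.14, 0, 0, 0.6],
    [0.4, 0, 0, -0.14, 0, 0, 0.6],
    [0.4, 0, 0, -0.14, 0, 0, 0.6],
    [0.4, 0, 0, -0.14, 0, 0, 0.6]
  ]
}}

```text
clock: 14.45
tcp_pos: [0.4679, 0.1785, 0.1456]
orientation: [0.217, 3.133, -0.001]
contact_force: [-0.4, -0.4, 0.3]
grip_width: 0.0341
```

Request:
{"op": "send_rows", "data": {
  "deltas": [
    [0.4, 0, 0, 0, 0, 0, 0.4],
    [0.4, 0, 0, 0, 0, 0, 0.4],
    [0.4, 0, 0, 0, 0, 0, 0.4],
    [0.4, 0, 0, 0, 0, 0, 0.4],
    [0.4, 0, 0, 0, 0, 0, 0.4],
    [0.4, 0, 0, 0, 0, 0, 0.4],
    [0.4, 0, 0, 0, 0, 0, 0.4],
    [0.4, 0, 0, 0, 0, 0, 0.4],
    [0.4, 0, 0, 0, 0, 0, 0.4],
    [0.4, 0, 0, 0, 0, 0, 0.4],
    [0.4, 0, 0, 0, 0, 0, 0.4],
    [0.4, 0, 0, 0.05, 0, 0, 0.4],
    [0.4, 0, 0, 0.1, 0, 0, 0.4],
    [0.4, 0, 0, 0.14, 0, 0, 0.4],
    [0.3, 0, 0, 0.14, 0, 0, 0.4],
    [0, 0, 0, 0.14, 0, 0, 0.4],
    [0, 0, 0, 0.14, 0, 0, 0.4],
    [0, 0, 0, 0.14, 0, 0, 0.4],
    [0, 0, 0, 0.14, 0, 0, 0.4],
    [0, 0, 0, 0.14, 0, 0, 0.4]
  ]
}}

```text
clock: 16.12
tcp_pos: [0.4681, 0.1784, 0.1243]
orientation: [2.01, 2.415, 0.0]
contact_force: [0.2, 0.0, -1.3]
grip_width: 0.011
```

```bash
python3 -c "
from st import *
st()"
```

```text
t 16.12 p [0.4681 0.1784 0.1243] yaw_y 10.46 tilt [-1.e-04  3.e-04 -1.e+00] q [ 0.029  0.42  -0.629  2.039  0.346  0.786 -0.624] F [ 0.2  0.  -1.3] M [-0.01 -0.13  0.01] w 0.011
```

Request:
{"op": "send_rows", "data": {
  "deltas": [
    [0, 0, 0, -0.001, 0, 0, -0.0357],
    [0, 0, 0, -0.002, 0, 0, -0.0714],
    [0, 0, 0, -0.003, 0, 0, -0.107],
    [0, 0, 0, -0.004, 0, 0, -0.143],
    [0, 0, 0, -0.005, 0, 0, -0.179],
    [0, 0, 0, -0.006, 0, 0, -0.214],
    [0, 0, 0, -0.007, 0, 0, -0.25],
    [0, 0, 0, -0.008, 0, 0, -0.286],
    [0, 0, 0, -0.009, 0, 0, -0.321],
    [0, 0, 0, -0.01, 0, 0, -0.357],
    [0, 0, 0, -0.011, 0, 0, -0.393],
    [0, 0, 0, -0.012, 0, 0, -0.429],
    [0, 0, 0, -0.0125, 0, 0, -0.464],
    [0, 0, 0, -0.0135, 0, 0, -0.5]
  ]
}}

```text
clock: 17.28
tcp_pos: [0.4687, 0.1779, 0.1264]
orientation: [-0.294, 3.127, -0.001]
contact_force: [2.1, -0.3, -1.4]
grip_width: 0.0111
```

Request:
{"op": "send_rows", "data": {
  "deltas": [
    [0, 0, 0, -0.001, 0, 0, -0.0357],
    [0, 0, 0, -0.002, 0, 0, -0.0714],
    [0, 0, 0, -0.003, 0, 0, -0.107],
    [0, 0, 0, -0.004, 0, 0, -0.143],
    [0, 0, 0, -0.005, 0, 0, -0.179],
    [0, 0, 0, -0.006, 0, 0, -0.214],
    [0, 0, 0, -0.007, 0, 0, -0.25],
    [0, 0, 0, -0.008, 0, 0, -0.286],
    [0, 0, 0, -0.009, 0, 0, -0.321],
    [0, 0, 0, -0.01, 0, 0, -0.357],
    [0, 0, 0, -0.011, 0, 0, -0.393],
    [0, 0, 0, -0.012, 0, 0, -0.429],
    [0, 0, 0, -0.0125, 0, 0, -0.464],
    [0, 0, 0, -0.0135, 0, 0, -0.5],
    [0, 0, 0, -0.0135, 0, 0, -0.51]
  ]
}}

```text
clock: 18.53
tcp_pos: [0.4693, 0.1785, 0.1285]
orientation: [-2.449, 1.964, -0.001]
contact_force: [2.3, 1.0, -0.8]
grip_width: 0.0112
```

```bash
python3 -c "
from st import *
st()"
```

```text
t 18.53 p [0.4693 0.1785 0.1285] yaw_y -167.45 tilt [-7.e-04 -2.e-03 -1.e+00] q [ 0.486  0.748 -1.323  2.011  0.841  1.088  2.131] F [ 2.3  1.  -0.8] M [ 0.19 -0.83 -0.03] w 0.0112
```

Request:
{"op": "send_rows", "data": {
  "deltas": [
    [0, 0, 0, -0.005, 0, 0, 0],
    [0, 0, 0, -0.01, 0, 0, 0],
    [0, 0, 0, -0.014, 0, 0, 0],
    [0, 0, 0, -0.014, 0, 0, 0]
  ]
}}

```text
clock: 18.87
tcp_pos: [0.4685, 0.1784, 0.1306]
orientation: [-2.444, 1.973, -0.001]
contact_force: [2.7, 1.0, -1.1]
grip_width: 0.0111
```

Request:
{"op": "send_rows", "data": {
  "deltas": [
    [0, 0, 0, -0.004, 0, 0, 0],
    [0, 0, 0, -0.007, 0, 0, 0],
    [0, 0, 0, -0.007, 0, 0, 0]
  ]
}}

```text
clock: 19.12
tcp_pos: [0.4682, 0.1781, 0.1311]
orientation: [2.445, -1.972, 0.001]
contact_force: [4.6, 1.1, -5.2]
grip_width: 0.0105
```

Request:
{"op": "send_rows", "data": {
  "deltas": [
    [0, 0, 0, -0.004, 0, 0, 0],
    [0, 0, 0, -0.007, 0, 0, 0],
    [0, 0, 0, -0.007, 0, 0, 0]
  ]
}}

```text
clock: 19.37
tcp_pos: [0.4678, 0.1779, 0.1315]
orientation: [2.445, -1.972, -0.001]
contact_force: [4.8, 2.6, -12.4]
grip_width: 0.0112
```

It stops after 2–3 mm of play with about 12 N, so at 1.506 turns the thread still holds and this is probably the long one. I'll ease back down, regrasp, and check again shortly after.

Request:
{"op": "send_rows", "data": {
  "deltas": [
    [0, 0, 0, 0.015, 0, 0, 0],
    [0, 0, 0, 0.027, 0, 0, 0],
    [0.4, 0, 0, 0.027, 0, 0, 0],
    [0.4, 0, 0, 0.027, 0, 0, 0],
    [0.4, 0, 0, 0.027, 0, 0, 0],
    [0.4, 0, 0, -0.113, 0, 0, 0],
    [0.4, 0, 0, -0.113, 0, 0, 0.04],
    [0.4, 0, 0, -0.113, 0, 0, 0.5],
    [0.4, 0, 0, -0.113, 0, 0, 0.5],
    [0.4, 0, 0, -0.113, 0, 0, 0.5],
    [0.4, 0, 0, -0.113, 0, 0, 0.5],
    [0.4, 0, 0, -0.113, 0, 0, 0.5],
    [0.4, 0, 0, -0.113, 0, 0, 0.5],
    [0.4, 0, 0, -0.113, 0, 0, 0.5],
    [0.4, 0, 0, -0.113, 0, 0, 0.5],
    [0.4, 0, 0, -0.113, 0, 0, 0.5],
    [0.4, 0, 0, -0.113, 0, 0, 0.5],
    [0.4, 0, 0, -0.113, 0, 0, 0.5],
    [0.4, 0, 0, -0.113, 0, 0, 0.5],
    [0.4, 0, 0, -0.113, 0, 0, 0.5]
  ]
}}

```text
clock: 21.03
tcp_pos: [0.4674, 0.1786, 0.1495]
orientation: [0.332, -3.124, 0.001]
contact_force: [1.2, -0.1, 0.4]
grip_width: 0.0339
```

Request:
{"op": "send_rows", "data": {
  "deltas": [
    [0.4, 0, 0, 0, 0, 0, 0.5],
    [0.4, 0, 0, 0, 0, 0, 0.5],
    [0.4, 0, 0, 0, 0, 0, 0.5],
    [0.4, 0, 0, 0, 0, 0, 0.5],
    [0.4, 0, 0, 0, 0, 0, 0.5],
    [0.4, 0, 0, 0, 0, 0, 0.5],
    [0.4, 0, 0, 0, 0, 0, 0.5],
    [0.4, 0, 0, 0, 0, 0, 0.5],
    [0.4, 0, 0, 0, 0, 0, 0.5],
    [0.4, 0, 0, 0, 0, 0, 0.5],
    [0.4, 0, 0, 0, 0, 0, 0.5],
    [0.4, 0, 0, 0, 0, 0, 0.5],
    [0.4, 0, 0, 0, 0, 0, 0.5],
    [0.4, 0, 0, 0, 0, 0, 0.5]
  ]
}}

```text
clock: 22.2
tcp_pos: [0.4675, 0.1787, 0.1493]
orientation: [-1.971, -2.446, 0.001]
contact_force: [0.3, 0.1, -0.1]
grip_width: 0.034
```

Request:
{"op": "send_rows", "data": {
  "deltas": [
    [0.4, 0, 0, 0.05, 0, 0, 0],
    [0.4, 0, 0, 0.1, 0, 0, 0],
    [0.4, 0, 0, 0.14, 0, 0, 0],
    [0.3, 0, 0, 0.14, 0, 0, 0],
    [0, 0, 0, 0.14, 0, 0, 0],
    [0, 0, 0, 0.14, 0, 0, 0],
    [0, 0, 0, 0.14, 0, 0, 0],
    [0, 0, 0, 0.14, 0, 0, 0],
    [0, 0, 0, 0.14, 0, 0, 0]
  ]
}}

```text
clock: 22.95
tcp_pos: [0.468, 0.1783, 0.1285]
orientation: [1.972, 2.446, 0.0]
contact_force: [0.4, 0.8, -1.4]
grip_width: 0.0112
```

```bash
python3 -c "
from st import *
st()"
```

```text
t 22.95 p [0.468  0.1783 0.1285] yaw_y 12.25 tilt [-1.e-04  1.e-04 -1.e+00] q [ 0.029  0.413 -0.628  2.036  0.337  0.793 -0.585] F [ 0.4  0.8 -1.4] M [ 0.06 -0.1   0.01] w 0.0112
```

Request:
{"op": "send_rows", "data": {
  "deltas": [
    [0, 0, 0, -0.001, 0, 0, -0.033],
    [0, 0, 0, -0.002, 0, 0, -0.067],
    [0, 0, 0, -0.003, 0, 0, -0.1],
    [0, 0, 0, -0.01, 0, 0, -0.1],
    [0, 0, 0, -0.017, 0, 0, -0.1],
    [0, 0, 0, -0.024, 0, 0, -0.1],
    [0, 0, 0, -0.03, 0, 0, -0.1],
    [0, 0, 0, -0.03, 0, 0, -0.1]
  ]
}}

```text
clock: 23.62
tcp_pos: [0.4676, 0.1778, 0.1319]
orientation: [-1.566, -2.722, 0.001]
contact_force: [3.4, 0.7, -18.5]
grip_width: 0.0109
```

It still holds at 1.56 turns, so it is the long thread. I'll continue in half-turns, with the next pull test near 2.5.

Request:
{"op": "send_rows", "data": {
  "deltas": [
    [0, 0, 0, 0.014, 0, 0, 0],
    [0, 0, 0, 0.026, 0, 0, -0.0357],
    [0, 0, 0, 0.025, 0, 0, -0.0714],
    [0, 0, 0, 0.024, 0, 0, -0.107],
    [0, 0, 0, 0.023, 0, 0, -0.143],
    [0, 0, 0, 0.022, 0, 0, -0.179],
    [0, 0, 0, 0.021, 0, 0, -0.214],
    [0, 0, 0, 0.02, 0, 0, -0.25],
    [0, 0, 0, 0.019, 0, 0, -0.286],
    [0, 0, 0, 0.018, 0, 0, -0.321],
    [0, 0, 0, 0.017, 0, 0, -0.357],
    [0, 0, 0, 0.016, 0, 0, -0.393],
    [0, 0, 0, 0.015, 0, 0, -0.429],
    [0, 0, 0, 0.0145, 0, 0, -0.45]
  ]
}}

```text
clock: 24.78
tcp_pos: [0.469, 0.1785, 0.1316]
orientation: [-0.586, 3.085, -0.001]
contact_force: [2.2, -0.7, -1.1]
grip_width: 0.0114
```

Request:
{"op": "send_rows", "data": {
  "deltas": [
    [0, 0, 0, -0.001, 0, 0, -0.0357],
    [0, 0, 0, -0.002, 0, 0, -0.0714],
    [0, 0, 0, -0.003, 0, 0, -0.107],
    [0, 0, 0, -0.004, 0, 0, -0.143],
    [0, 0, 0, -0.005, 0, 0, -0.179],
    [0, 0, 0, -0.006, 0, 0, -0.214],
    [0, 0, 0, -0.007, 0, 0, -0.25],
    [0, 0, 0, -0.008, 0, 0, -0.286],
    [0, 0, 0, -0.009, 0, 0, -0.321],
    [0, 0, 0, -0.01, 0, 0, -0.357],
    [0, 0, 0, -0.011, 0, 0, -0.393],
    [0, 0, 0, -0.012, 0, 0, -0.429],
    [0, 0, 0, -0.012, 0, 0, -0.45]
  ]
}}

```text
clock: 25.87
tcp_pos: [0.4692, 0.1786, 0.1333]
orientation: [-2.449, 1.966, -0.002]
contact_force: [2.2, 0.9, -1.5]
grip_width: 0.011
```

```bash
python3 -c "
from st import *
st()"
```

```text
t 25.87 p [0.4692 0.1786 0.1333] yaw_y -167.51 tilt [ 4.0e-04 -1.8e-03 -1.0e+00] q [ 0.485  0.734 -1.319  2.007  0.824  1.087  2.142] F [ 2.2  0.9 -1.5] M [ 0.04 -0.53 -0.01] w 0.011
```

Request:
{"op": "send_rows", "data": {
  "deltas": [
    [0.4, 0, 0, 0, 0, 0, 0],
    [0.4, 0, 0, 0, 0, 0, 0],
    [0.4, 0, 0, 0, 0, 0, 0],
    [0.4, 0, 0, -0.14, 0, 0, 0],
    [0.4, 0, 0, -0.14, 0, 0, 0.04],
    [0.4, 0, 0, -0.14, 0, 0, 0.6],
    [0.4, 0, 0, -0.14, 0, 0, 0.6],
    [0.4, 0, 0, -0.14, 0, 0, 0.6],
    [0.4, 0, 0, -0.14, 0, 0, 0.6],
    [0.4, 0, 0, -0.14, 0, 0, 0.6],
    [0.4, 0, 0, -0.14, 0, 0, 0.6],
    [0.4, 0, 0, -0.14, 0, 0, 0.6],
    [0.4, 0, 0, -0.14, 0, 0, 0.6],
    [0.4, 0, 0, -0.14, 0, 0, 0.6],
    [0.4, 0, 0, -0.14, 0, 0, 0.6],
    [0.4, 0, 0, -0.14, 0, 0, 0.6],
    [0.4, 0, 0, -0.14, 0, 0, 0.6],
    [0.4, 0, 0, -0.14, 0, 0, 0.6],
    [0.4, 0, 0, -0.14, 0, 0, 0.6],
    [0.4, 0, 0, -0.14, 0, 0, 0.6]
  ]
}}

```text
clock: 27.53
tcp_pos: [0.468, 0.1787, 0.1541]
orientation: [0.166, 3.136, -0.001]
contact_force: [-0.7, -0.6, 0.5]
grip_width: 0.0341
```

Request:
{"op": "send_rows", "data": {
  "deltas": [
    [0.4, 0, 0, 0, 0, 0, 0.4],
    [0.4, 0, 0, 0, 0, 0, 0.4],
    [0.4, 0, 0, 0, 0, 0, 0.4],
    [0.4, 0, 0, 0, 0, 0, 0.4],
    [0.4, 0, 0, 0, 0, 0, 0.4],
    [0.4, 0, 0, 0, 0, 0, 0.4],
    [0.4, 0, 0, 0, 0, 0, 0.4],
    [0.4, 0, 0, 0, 0, 0, 0.4],
    [0.4, 0, 0, 0, 0, 0, 0.4],
    [0.4, 0, 0, 0, 0, 0, 0.4],
    [0.4, 0, 0, 0, 0, 0, 0.4],
    [0.4, 0, 0, 0.05, 0, 0, 0.4],
    [0.4, 0, 0, 0.1, 0, 0, 0.4],
    [0.4, 0, 0, 0.144, 0, 0, 0.4],
    [0.3, 0, 0, 0.144, 0, 0, 0.4],
    [0, 0, 0, 0.144, 0, 0, 0.4],
    [0, 0, 0, 0.144, 0, 0, 0.4],
    [0, 0, 0, 0.144, 0, 0, 0.4],
    [0, 0, 0, 0.144, 0, 0, 0.4],
    [0, 0, 0, 0.144, 0, 0, 0.4]
  ]
}}

```text
clock: 29.2
tcp_pos: [0.4682, 0.1784, 0.1321]
orientation: [1.971, 2.446, 0.001]
contact_force: [0.9, 0.2, -1.7]
grip_width: 0.0114
```

Request:
{"op": "send_rows", "data": {
  "deltas": [
    [0, 0, 0, -0.001, 0, 0, -0.0357],
    [0, 0, 0, -0.002, 0, 0, -0.0714],
    [0, 0, 0, -0.003, 0, 0, -0.107],
    [0, 0, 0, -0.004, 0, 0, -0.143],
    [0, 0, 0, -0.005, 0, 0, -0.179],
    [0, 0, 0, -0.006, 0, 0, -0.214],
    [0, 0, 0, -0.007, 0, 0, -0.25],
    [0, 0, 0, -0.008, 0, 0, -0.286],
    [0, 0, 0, -0.009, 0, 0, -0.321],
    [0, 0, 0, -0.01, 0, 0, -0.357],
    [0, 0, 0, -0.011, 0, 0, -0.393],
    [0, 0, 0, -0.012, 0, 0, -0.429],
    [0, 0, 0, -0.0125, 0, 0, -0.464],
    [0, 0, 0, -0.0135, 0, 0, -0.5]
  ]
}}

```text
clock: 30.37
tcp_pos: [0.4687, 0.1781, 0.1342]
orientation: [-0.343, 3.121, -0.001]
contact_force: [2.1, -0.1, -2.3]
grip_width: 0.0109
```

Request:
{"op": "send_rows", "data": {
  "deltas": [
    [0, 0, 0, -0.001, 0, 0, -0.0357],
    [0, 0, 0, -0.002, 0, 0, -0.0714],
    [0, 0, 0, -0.003, 0, 0, -0.107],
    [0, 0, 0, -0.004, 0, 0, -0.143],
    [0, 0, 0, -0.005, 0, 0, -0.179],
    [0, 0, 0, -0.006, 0, 0, -0.214],
    [0, 0, 0, -0.007, 0, 0, -0.25],
    [0, 0, 0, -0.008, 0, 0, -0.286],
    [0, 0, 0, -0.009, 0, 0, -0.321],
    [0, 0, 0, -0.01, 0, 0, -0.357],
    [0, 0, 0, -0.011, 0, 0, -0.393],
    [0, 0, 0, -0.012, 0, 0, -0.429],
    [0, 0, 0, -0.0125, 0, 0, -0.464],
    [0, 0, 0, -0.0135, 0, 0, -0.5]
  ]
}}

```text
clock: 31.53
tcp_pos: [0.4689, 0.1784, 0.1362]
orientation: [-2.45, 1.965, -0.001]
contact_force: [1.1, -0.2, -0.9]
grip_width: 0.0106
```

```bash
python3 -c "
from st import *
st()"
```

```text
t 31.53 p [0.4689 0.1784 0.1362] yaw_y -167.46 tilt [-2.0e-04 -1.7e-03 -1.0e+00] q [ 0.487  0.726 -1.318  2.006  0.814  1.086  2.151] F [ 1.1 -0.2 -0.9] M [ 0.23 -0.61 -0.01] w 0.0106
```

Now at 2.51 turns. Light pull test of 4.5 mm.

Request:
{"op": "send_rows", "data": {
  "deltas": [
    [0, 0, 0, -0.007, 0, 0, 0],
    [0, 0, 0, -0.014, 0, 0, 0],
    [0, 0, 0, -0.02, 0, 0, 0],
    [0, 0, 0, -0.025, 0, 0, 0],
    [0, 0, 0, -0.03, 0, 0, 0],
    [0, 0, 0, -0.03, 0, 0, 0]
  ]
}}

```text
clock: 32.03
tcp_pos: [0.4685, 0.1785, 0.1409]
orientation: [-2.444, 1.972, -0.002]
contact_force: [3.1, 0.5, -1.2]
grip_width: 0.0109
```

Request:
{"op": "send_rows", "data": {
  "deltas": [
    [0, 0, 0, -0.01, 0, 0, 0],
    [0, 0, 0, -0.02, 0, 0, 0],
    [0, 0, 0, -0.03, 0, 0, 0],
    [0, 0, 0, -0.03, 0, 0, 0]
  ]
}}

```text
clock: 32.37
tcp_pos: [0.468, 0.1784, 0.1452]
orientation: [2.446, -1.972, 0.0]
contact_force: [3.2, 0.1, -0.8]
grip_width: 0.0109
```

```bash
python3 -c "
from st import *
st()"
```

```text
t 32.37 p [0.468  0.1784 0.1452] yaw_y -167.76 tilt [ 3.e-04 -1.e-04 -1.e+00] q [ 0.494  0.711 -1.327  1.999  0.793  1.095  2.16 ] F [ 3.2  0.1 -0.8] M [ 0.03 -0.85  0.07] w 0.0109
```

It has let go: it rose 9 mm with no resistance, at about 2.51 turns. Lifting straight up off the neck.

Request:
{"op": "send_rows", "data": {
  "deltas": [
    [0, 0, 0, -0.05, 0, 0, 0],
    [0, 0, 0, -0.1, 0, 0, 0],
    [0, 0, 0, -0.15, 0, 0, 0],
    [0, 0, 0, -0.2, 0, 0, 0],
    [0, 0, 0, -0.25, 0, 0, 0],
    [0, 0, 0, -0.3, 0, 0, 0],
    [0, 0, 0, -0.35, 0, 0, 0],
    [0, 0, 0, -0.4, 0, 0, 0],
    [0, 0, 0, -0.45, 0, 0, 0],
    [0, 0, 0, -0.5, 0, 0, 0],
    [0, 0, 0, -0.53, 0, 0, 0],
    [0, 0, 0, -0.53, 0, 0, 0]
  ]
}}

```text
clock: 33.37
tcp_pos: [0.4685, 0.1788, 0.2256]
orientation: [-2.445, 1.971, -0.002]
contact_force: [0.2, -0.4, -2.3]
grip_width: 0.0115
```

```bash
python3 -c "
from st import *
st((.432,-.1225,.2247))
f=cam('side'); save(f,'s2.png')"
```

```text
t 33.37 p [0.4685 0.1788 0.2256] yaw_y -167.75 tilt [ 0.     -0.0017 -1.    ] q [ 0.553  0.57  -1.372  1.924  0.614  1.168  2.304] F [ 0.2 -0.4 -2.3] M [ 0.07  0.01 -0.  ] w 0.0115
shift [1.9113 0.6635 0.0052]
```

View pics/s2.png

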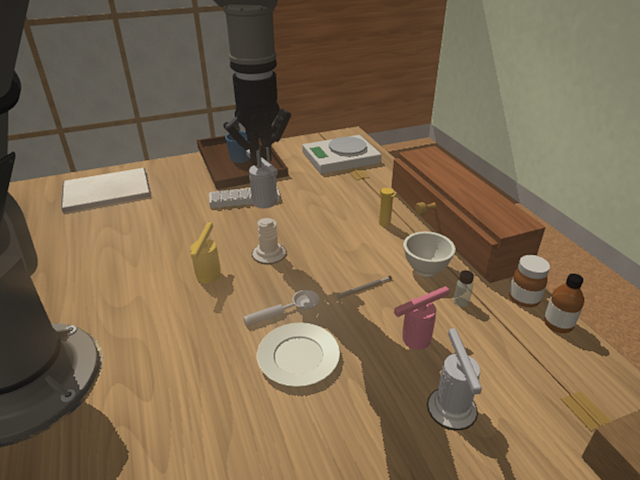

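The top hangs upright in the gripper at (263,185). The bare neck stands at (267,240), and the other things look undisturbed. Carrying it to the dish.

Request:
{"op": "send_rows", "data": {
  "deltas": [
    [0, 0.04, 0.014, 0, 0, 0, 0.02],
    [0, 0.12, 0.042, 0, 0, 0, 0.05],
    [0, 0.22, 0.076, 0, 0, 0, 0.08],
    [0, 0.33, 0.115, 0, 0, 0, 0.11],
    [0, 0.44, 0.153, 0, 0, 0, 0.14],
    [0, 0.55, 0.191, 0, 0, 0, 0.17],
    [0, 0.66, 0.229, 0, 0, 0, 0.2],
    [0, 0.77, 0.267, 0, 0, 0, 0.23],
    [0, 0.87, 0.302, 0, 0, 0, 0.26],
    [0, 0.93, 0.323, 0, 0, 0, 0.28],
    [0, 0.96, 0.333, 0, 0, 0, 0.29],
    [0, 0.96, 0.333, 0, 0, 0, 0.29]
  ]
}}

```text
clock: 34.42
tcp_pos: [0.4495, 0.026, 0.2241]
orientation: [1.326, -2.847, 0.001]
contact_force: [-0.4, -0.1, -1.7]
grip_width: 0.0109
```

```bash
python3 -c "
from st import *
st((.432,-.1225,.2247))"
```

```text
t 34.42 p [0.4495 0.026  0.2241] yaw_y 139.93 tilt [ 1.e-03  1.e-04 -1.e+00] q [ 0.877  0.363 -1.259  2.032  0.405  1.032  1.864] F [-0.4 -0.1 -1.7] M [0.05 0.03 0.04] w 0.0109
shift [ 0.8325 -0.5482 -0.0033]
```

Request:
{"op": "send_rows", "data": {
  "deltas": [
    [0, 0.04, -0.026, 0, 0, 0, 0.02],
    [0, 0.12, -0.079, 0, 0, 0, 0.05],
    [0, 0.21, -0.138, 0, 0, 0, 0.08],
    [0, 0.3, -0.198, 0, 0, 0, 0.11],
    [0, 0.4, -0.263, 0, 0, 0, 0.14],
    [0, 0.5, -0.329, 0, 0, 0, 0.17],
    [0, 0.6, -0.395, 0, 0, 0, 0.2],
    [0, 0.7, -0.461, 0, 0, 0, 0.23],
    [0, 0.77, -0.507, 0, 0, 0, 0.26],
    [0, 0.81, -0.534, 0, 0, 0, 0.28],
    [0, 0.832, -0.548, 0, 0, 0, 0.29],
    [0, 0.832, -0.548, 0, 0, 0, 0.29],
    [0, 0.832, -0.548, 0, 0, 0, 0.29]
  ]
}}

```text
clock: 35.5
tcp_pos: [0.4329, -0.1204, 0.2244]
orientation: [0.053, 3.141, 0.001]
contact_force: [0.5, 0.5, -1.7]
grip_width: 0.011
```

```bash
python3 -c "
from st import *
import pickle
fs=pickle.load(open('fs.pkl','rb'))
for n,ell in (('top',(370,260,435,330)),('side',(250,318,345,388))):
    f=fs[n]; g=cv2.cvtColor(f['pixels'],cv2.COLOR_RGB2HSV)
    m=np.zeros(g.shape[:2],np.uint8); a,b,c,d=ell
    m[b:d,a:c]=((g[b:d,a:c,1]<75)&(g[b:d,a:c,2]>130))*255
    c=max(cv2.findContours(m,0,cv2.CHAIN_APPROX_NONE)[0],key=cv2.contourArea)
    P=np.array([onz(f,*q[0],.014)[:2] for q in c],np.float32); print(n,cv2.minEnclosingCircle(P),cv2.boundingRect(c))
st((.432,-.1225,.2247))
f=cam('side'); save(f,'s3.png',(180,180,420,420),2)
f=cam('wrist'); save(f,'w3.png')"
```

```text
top ((0.43274638056755066, -0.12205606698989868), 0.0699569508433342) (370, 260, 65, 68)
side ((0.4319278299808502, -0.12212847918272018), 0.07018685340881348) (257, 322, 83, 65)
t 35.5 p [ 0.4329 -0.1204  0.2244] yaw_y 88.06 tilt [-0.e+00  6.e-04 -1.e+00] q [ 1.049  0.264 -1.033  2.04   0.272  0.981  1.415] F [ 0.5  0.5 -1.7] M [ 0.03  0.01 -0.02] w 0.011
shift [ 0.0054 -0.0145 -0.0021]
```

View pics/s3.png

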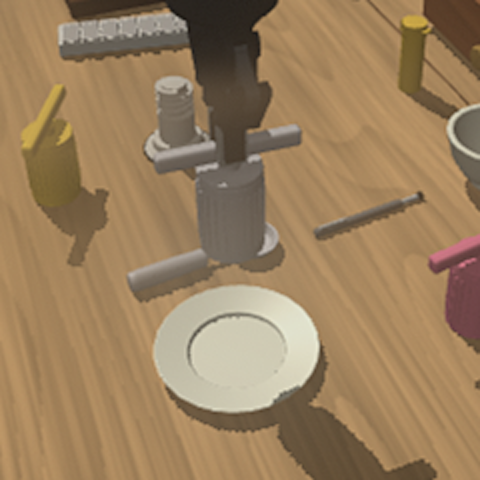

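The dish centre agrees in both views at (0.4323, -0.1221), and the top hangs upright above it. Lowering.

Request:
{"op": "send_rows", "data": {
  "deltas": [
    [0, 0.003, -0.012, 0.04, 0, 0, 0],
    [0, 0.003, -0.012, 0.12, 0, 0, 0],
    [0, 0.003, -0.012, 0.21, 0, 0, 0],
    [0, 0.003, -0.012, 0.3, 0, 0, 0],
    [0, 0.003, -0.012, 0.4, 0, 0, 0],
    [0, 0.003, -0.012, 0.5, 0, 0, 0],
    [0, 0.003, -0.012, 0.59, 0, 0, 0],
    [0, 0.003, -0.012, 0.66, 0, 0, 0],
    [0, 0.003, -0.012, 0.71, 0, 0, 0],
    [0, 0.003, -0.012, 0.75, 0, 0, 0],
    [0, 0.003, -0.012, 0.77, 0, 0, 0],
    [0, 0.003, -0.012, 0.785, 0, 0, 0],
    [0, 0.003, -0.012, 0.785, 0, 0, 0],
    [0, 0.003, -0.012, 0.785, 0, 0, 0]
  ]
}}

```text
clock: 36.77
tcp_pos: [0.4324, -0.1232, 0.107]
orientation: [0.059, 3.14, -0.0]
contact_force: [-0.8, -0.1, -1.4]
grip_width: 0.0109
```

```bash
python3 -c "
from st import *
st((.4323,-.1221,.100))
f=cam('side'); save(f,'s4.png',(180,180,420,420),2)"
```

```text
t 36.77 p [ 0.4324 -0.1232  0.107 ] yaw_y 87.85 tilt [-7.e-04 -3.e-04 -1.e+00] q [ 0.885  0.449 -0.89   2.152  0.511  0.763  1.196] F [-0.8 -0.1 -1.4] M [-0.01 -0.02  0.01] w 0.0109
shift [0.0013 0.0074 0.0469]
```

View pics/s4.png

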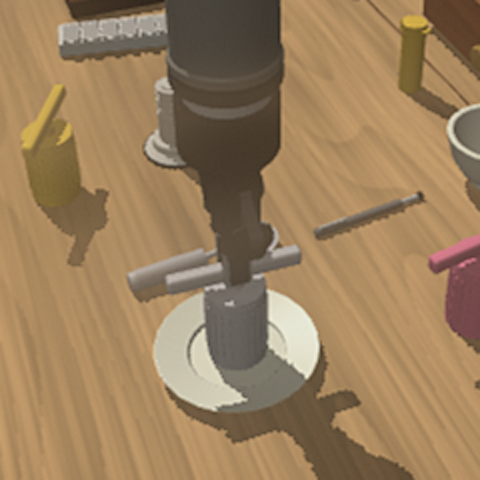

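The top is just above the dish floor and well centred. Lowering slowly until it touches.

Request:
{"op": "send_rows", "data": {
  "deltas": [
    [0, 0, 0.005, 0.012, 0, 0, 0],
    [0, 0, 0.005, 0.024, 0, 0, 0],
    [0, 0, 0.005, 0.034, 0, 0, 0],
    [0, 0, 0.005, 0.04, 0, 0, 0],
    [0, 0, 0.005, 0.04, 0, 0, 0],
    [0, 0, 0.005, 0.04, 0, 0, 0]
  ]
}}

```text
clock: 37.32
tcp_pos: [0.4321, -0.1224, 0.1006]
orientation: [-0.059, -3.141, -0.0]
contact_force: [0.5, -0.1, -1.5]
grip_width: 0.011
```

Request:
{"op": "send_rows", "data": {
  "deltas": [
    [0, 0, 0, 0.004, 0, 0, 0],
    [0, 0, 0, 0.008, 0, 0, 0],
    [0, 0, 0, 0.008, 0, 0, 0]
  ]
}}

```text
clock: 37.57
tcp_pos: [0.4326, -0.1226, 0.1]
orientation: [0.059, 3.141, -0.001]
contact_force: [-0.8, -1.1, 5.5]
grip_width: 0.011
```

It touched at z = 0.100, as predicted, with about 5 N. Releasing and rising.

Request:
{"op": "send_rows", "data": {
  "deltas": [
    [0.1, 0, 0, -0.003, 0, 0, 0],
    [0.2, 0, 0, -0.003, 0, 0, 0],
    [0.3, 0, 0, -0.003, 0, 0, 0],
    [0.4, 0, 0, -0.003, 0, 0, 0],
    [0.5, 0, 0, -0.003, 0, 0, 0],
    [0.5, 0, 0, -0.003, 0, 0, 0],
    [0.5, 0, 0, -0.06, 0, 0, 0],
    [0.5, 0, 0, -0.15, 0, 0, 0],
    [0.5, 0, 0, -0.3, 0, 0, 0],
    [0.5, 0, 0, -0.5, 0, 0, 0],
    [0.5, 0, 0, -0.7, 0, 0, 0],
    [0.5, 0, 0, -0.9, 0, 0, 0],
    [0.5, 0, 0, -0.9, 0, 0, 0],
    [0.5, 0, 0, -0.9, 0, 0, 0]
  ]
}}

```text
clock: 38.73
tcp_pos: [0.4332, -0.1227, 0.2363]
orientation: [0.06, 3.138, -0.003]
contact_force: [-0.5, -0.3, -0.6]
grip_width: 0.0428
```

```bash
python3 -c "
from st import *
st()
f=cam('side'); save(f,'s5.png')
f=cam('top'); save(f,'t5.png')"
```

```text
t 38.73 p [ 0.4332 -0.1227  0.2363] yaw_y 87.82 tilt [-0.0034 -0.0021 -1.    ] q [ 1.071  0.246 -1.047  2.027  0.256  1.001  1.432] F [-0.5 -0.3 -0.6] M [-0.01 -0.03  0.05] w 0.0428
```

View pics/s5.png

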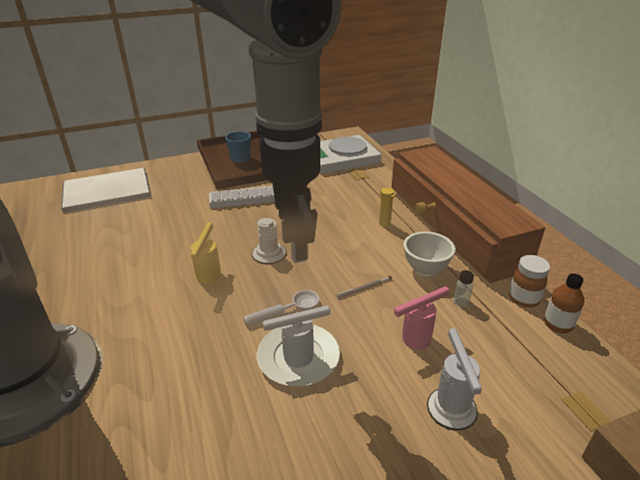

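The side view shows the top upright, mouth down, in the middle of the dish at (298,342). The gripper is well clear, and the look-alikes and other things are where they were.

```bash
python3 -c "
from h import *
print(r.hand_in())"
```

```text
the job is handed in; nothing more can be done
None
```

I opened the nearer crusher (the grey one, 0.50 m from the robot) and stood its top upright, mouth down, in the middle of the dish. The job was handed in at about 38.8 s of the 72 s.

- **Unscrewing:** I gripped the T-bar and turned it anticlockwise in half-turn strokes. Light pulls at 1.51 and 1.56 turns stopped after 2–4 mm of travel at about 12 N and 18 N. The 18 N pull was firmer than I would call light. At 2.51 turns the top rose 9 mm with no resistance, so it has the long thread. That is at most about 0.2 turn past the point where it let go, going by the stated 2.3–2.7 range.
- **Placing:** The dish centre measured (0.4323, -0.1221) m in both views. The tool was at (0.4326, -0.1226) m when I let go, with a touch of about 5 N. The top's axis in the grip was known only to about 1–3 mm.
- **Last check:** The final side picture shows the top standing in the dish and the gripper well clear. The spare crusher, both look-alikes and the other things appear undisturbed. I saved a final overhead picture but did not view it.
- **A disagreement:** The wrist camera put the bar's middle about 3 mm further along y than the overhead camera did. I used a point in between, and sideways forces stayed under about 5 N.

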